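# Set up the desiccator chest

## Robot

A 6-joint arm with a two-finger parallel gripper is mounted at the origin on the work surface. World frame = base frame: x ahead of the robot, y to its left, z up, the work surface at z = 0. Lengths are in m, angles in degrees, forces in N, time in s.
With the tool pointing down it reaches from about 0.25 to 0.725 m from the base axis. Payload 9.7 kg.
Tool frame: the origin (TCP) lies at the very end of the fingers, on their centre line; the grasp point (between the pads) lies 19 mm behind it; z points along the fingers, y is the line along which they close (so a half turn about z gives the same grasp; the last joint's range is limited). The gripper opens to 85 mm and grips with 20 to 120 N. Pads are 22 mm wide; open, the fingers measure 114 mm over their backs; the gripper's body (76 mm by 85 mm) begins 54 mm behind the grasp point. The pads swing forward as they close: fully open they stand 13 mm farther back than shut.
Start: joints at [-65.661, 4.979, 10.078, 95.1, 0, 90], TCP at [0.227, -0.501, 0.231] pointing down, gripper open.
Joint ranges: [-179.16, 179.16], [-48.56, 103.87], [-65.8, 70.77], [-126.05, 130.52], [-82.76, 87.17], [-180, 180]. Speed limits (degrees/s): [127.2, 127.2, 147.25, 180, 180, 180].

## Interface

Orientations are given as [roll, pitch, yaw] about the fixed x, y, z axes, in that order (R = Rz(yaw) Ry(pitch) Rx(roll)).
In Python, from workcell import bot gives the robot as it stands.
- The arm moves only by the tool step_arm, never from a script. Its argument "targets" is a list of rows, each a list of 3 entries, a list of its own where there are three numbers: the opening, from 0 (shut) to 1 (fully open), then the shift along the world's x, y, z in mm, then the turn, a rotation vector about the world's x, y, z in rad. In form: [[grip, [tx, ty, tz], [wx, wy, wz]], ...]. A call has 1 to 8 rows; each row is the pose to reach, as a shift and turn from the pose commanded when the call began; what a row does not reach only later rows make up. A row lasts 1/10 s, in which the tool goes at most 50 mm and 8.59 degrees, less where a joint would pass 70% of its speed; a pose out of reach is approached as far as the arm can. A call with a gripper value outside its range is refused whole. The fingers move at their own pace and stop on an object; "force" is the grip in N (left out, the last holds). Time passes only in rows, so rows that repeat a pose let the fingers close. It gives the time, the measured TCP pose, the force, the opening and the grip force at its end, in the units of the state.
- bot.get_obs(): the state, without advancing time (a new reading comes with each control period).
- bot.camera(name): name is "scene" or "side" or "wrist"; returns (picture, depth): 420x560x3 uint8, red, green, blue; 420x560 float32, m along the optical axis (not along the pixel's ray), 0 where there is no reading.
- bot.camera_params(name): a dict with "K" (3x3 intrinsics, pixels), "R" (3x3) and "t" (3): a world point X has camera coordinates R X + t. Camera axes: x right, y down, z forward; pixel columns grow to the right and rows downward; lengths in m; the calibration is good to about 2 mm. A picture is of the moment at which its call begins: read the wrist's pose just before it. camera_params takes no time and is no camera call; for the wrist camera it gives the pose at the moment of the call.
- bot.job_done(): hands the job in; it is judged then, once.
The state is a dict: "time": time; "q": joint angles; "qd": joint speeds; "joint_efforts": joint torques, N m; "ee_pos": TCP position; "tcp_rot": TCP orientation; "wrist_force": force on the tool from outside, world axes, zero at the start; "torque": the same for the moment, N m; "opening": finger opening in m; "grasp_force": force on a finger pad.
Only numpy, scipy, OpenCV 4.12 (cv2) and the standard library are available. Lean on these libraries where they do the work, as an engineer would, in place of code of your own. Each camera call takes 0.05 s, during which the arm holds its last target. There are 200 camera calls.

## Task

Slide the chest's cover fully open, put the perforated shelf plate in through the rim (it is longer than the opening, so tilt it, feed one end in under the rim and bring the other end down after it) and settle it flat on the two ledges inside, fin up. Then stand every jar that is there upright on the shelf, and slide the cover fully shut. Leave the mortar and the reagent bottle alone.

Things in the scene. Friction and masses are not known exactly. Their poses are not given: they have to be found in the camera images.
- chest: fixed white desiccator chest, 140 mm high, x -97 to +318, y +-130 mm. Origin at table height under the centre of its well; x points from its front (robot side) to its rear housing, y along the well's length, z up. Well: open-topped, inside x +-85, y +-118, floor at z 20. Flat-topped rear housing behind x 97; the open cover lies over it. Two cover rails at |y| 122 to 130 stand up to z 152.
- rim (a point): centre of the opening in the chest's rim, at the rim's top (z 140 of the chest; chest's axes). At both y ends a steel lip 6 mm thick (z 134 to 140) overhangs the well from |y| 90 to 118, so the opening is 180 mm in y by 170 mm in x; below the lips the well is 236 mm long.
- ledges (a point): point midway between the two ledges at the height of their tops (z 60 of the chest; chest's axes). A ledge below each lip runs from |y| 75 to 118 over the whole x width; between them the well is open down to its floor.
- cover (a joint): travel of the sliding cover along the chest's +x (m): 0 = fully shut over the well, 0.215 = fully open over the rear housing. About 2 N friction and some damping (6 N s/m); stays where it is left. A clear sheet in an aluminium frame, 194 by 240 mm, its underside at z 143 and its top at z 151 of the chest.
- cover_handle (a point): centre of the top of the cover's black bar handle: 14 mm thick along chest x, 80 mm long along chest y, standing 28 mm above the cover: its top is at z 179 of the chest; at chest x = -0.075 + cover travel, y = 0. The point has the chest's axes.
- shelf: loose perforated aluminium shelf plate, 150 (its x) by 200 (its y) by 5 mm, 0.34 to 0.53 kg, with an upright lifting fin in its middle: 10 mm thick (x), 60 mm long (y), up to 68 mm above the underside. Origin at the centre of the underside, z up towards the fin. Starts flat on the table right of the chest, its y roughly along the chest's y.
- jar0: lidded white porcelain jar, handled as one piece (lid fixed): body 56 mm across and 36 mm high including the lid, then an upright cylindrical knob 22 mm across from 36 to 64 mm; 0.12 kg; origin at the centre of its underside, z up its axis. The four jars are alike; absent ones read None.
- jar1: lidded white porcelain jar, handled as one piece (lid fixed): body 56 mm across and 36 mm high including the lid, then an upright cylindrical knob 22 mm across from 36 to 64 mm; 0.12 kg; origin at the centre of its underside, z up its axis. The four jars are alike; absent ones read None.
- jar2: lidded white porcelain jar, handled as one piece (lid fixed): body 56 mm across and 36 mm high including the lid, then an upright cylindrical knob 22 mm across from 36 to 64 mm; 0.12 kg; origin at the centre of its underside, z up its axis. The four jars are alike; absent ones read None.
- jar3: lidded white porcelain jar, handled as one piece (lid fixed): body 56 mm across and 36 mm high including the lid, then an upright cylindrical knob 22 mm across from 36 to 64 mm; 0.12 kg; origin at the centre of its underside, z up its axis. The four jars are alike; absent ones read None.
- mortar: white porcelain mortar bowl, 100 mm across, 60 mm high. A bystander, to be left where it stands. Origin at the centre of its underside.
- reagent_bottle: amber bottle with blue cap, 64 mm across, 150 mm high. A bystander, to be left where it stands. Origin at the centre of its underside.
There are look-alikes about, which are no part of the job. Of the things shaped like the shelf, the aluminium one is meant. Leave any brown or orange look-alike of the jar0 alone.

How it is judged (in metres and radians):
On the way, in this order (a step that is already met when the one before it is completed fails the run):
1. the cover is fully open (within 20 mm of its stop) (value of joint cover above 0.195 m), for 0.2 s.
2. the shelf lies flat on both ledges under the rim (z of shelf in the frame of chest between 0.055 and 0.066 m and angle between shelf's own z axis and vertical below 0.04 rad and x of shelf in the frame of chest between -0.03 and 0.03 m and y of shelf in the frame of chest between -0.03 and 0.03 m), for 0.3 s.
At the end, for the whole second after the job is handed in: The shelf lies fin up on both ledges (underside 55 to 66 mm up, tilt below 0.04 rad, centre within 30 mm of the well's in x and y), every jar present stands upright (tilt below 0.1 rad) and still on the plate, within its outline, and the cover is shut to within 10 mm (all of step 2 and z of jar0 in the frame of shelf between 0.001 and 0.01 m and angle between each of jar0, jar1, jar2, jar3's own z axis and vertical below 0.1 rad and x of jar0 in the frame of shelf between -0.077 and 0.077 m and y of jar0 in the frame of shelf between -0.1 and 0.1 m and linear speed of each of jar0, jar1, jar2, jar3, shelf below 0.02 m/s and z of jar1 in the frame of shelf between 0.001 and 0.01 m and x of jar1 in the frame of shelf between -0.077 and 0.077 m and y of jar1 in the frame of shelf between -0.1 and 0.1 m and z of jar2 in the frame of shelf between 0.001 and 0.01 m and x of jar2 in the frame of shelf between -0.077 and 0.077 m and y of jar2 in the frame of shelf between -0.1 and 0.1 m and z of jar3 in the frame of shelf between 0.001 and 0.01 m and x of jar3 in the frame of shelf between -0.077 and 0.077 m and y of jar3 in the frame of shelf between -0.1 and 0.1 m and value of joint cover below 0.01 m); the robot touches nothing.
It fails at once if the mortar is moved more than 40 mm (distance of mortar from where it was at the start of the episode above 0.04 m).
It fails at once if the reagent bottle is moved more than 40 mm (distance of reagent_bottle from where it was at the start of the episode above 0.04 m).
Of jar0, jar1, jar2, jar3 only 2 to 4 are there at a start; the rules pass over those that are not, and their reading is None.
At some moment in a run one of jar0, jar1, jar2, jar3 may be knocked a few centimetres aside while the robot is not near it.
It also fails if it takes over 210 s, if anything falls off the work surface, if the arm or the gripper's body presses on something with over 40 N, if the wrist force passes 120 N, or if a joint passes its speed limit or range.

## Working session

There is one attempt and no reset: what is moved stays moved. The work goes in short steps, Python scripts to look and compute and a tool call to move; the robot and the scene stay as the last step left them, time stands still between calls to the robot, and variables do not carry over. Pictures are saved under pics/ and viewed, at most 14 in all, crops included, and the job is handed in when it is done.

Besides the shell and the picture viewer there is one more tool, called after "Request:" as name(argument=value, ...), one argument or row to a line, values as JSON. step_arm: Moves the arm, as the interface text tells. Its arguments: {"type":"object","properties":{"targets":{"type":"array","items":{"type":"array"}},"force":{"type":"number"}},"required":["targets"]}

```bash
ls; mkdir -p pics; python3 - <<'E'
from workcell import bot
import cv2,numpy as np
o=bot.get_obs();print(o)
for n in("scene","side"):
    p,d=bot.camera(n);cv2.imwrite(f"pics/{n}0.png",p[:,:,::-1]);np.savez(f"pics/{n}0.npz",p=p,d=d,**bot.camera_params(n))
    c=bot.camera_params(n);print(n,c["K"].tolist(),(-c["R"].T@c["t"]),c["R"][2])
E
```

```text
pics
{'time': 0.0, 'q': array([-6.56628575e+01,  5.01394452e+00,  1.00352608e+01,  9.50992417e+01,
       -9.01003829e-04,  9.00010604e+01]), 'qd': array([-0.05061286,  0.07006782, -0.04983656,  0.01056858, -0.11279983,
        0.00128863]), 'joint_efforts': array([-1.87143734e-03, -5.20384848e+01,  4.64806151e+01,  1.62045378e-02,
        4.09533357e-05, -3.55053523e-06]), 'ee_pos': array([ 0.22656362, -0.50092761,  0.230563  ]), 'tcp_rot': array([-1.79922075e+02,  9.02445210e-04,  2.43360833e+01]), 'wrist_force': array([-0.81360168, -0.61228962, -0.95325372]), 'torque': array([ 0.01560966, -0.004791  ,  0.00569118]), 'grasp_force': 0.0, 'opening': 0.08529013919481465}
scene [[428.88831115615625, 0.0, 276.3695625048458], [0.0, 428.88831115615625, 206.03547744409673], [0.0, 0.0, 1.0]] [ 1.362866   -0.67248284  0.92020589] [-0.675804    0.44882756 -0.58467322]
side [[435.1202582280874, 0.0, 280.86445300464646], [0.0, 435.1202582280874, 210.31954187314523], [0.0, 0.0, 1.0]] [-0.27421831  0.65725106  1.20781076] [ 0.47410413 -0.4675389  -0.74607818]
```

View pics/scene0.png

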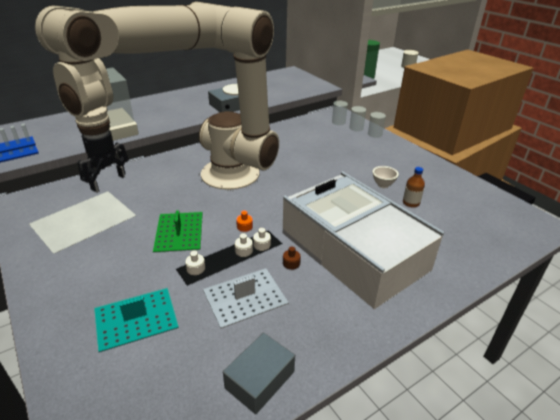

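View pics/side0.png

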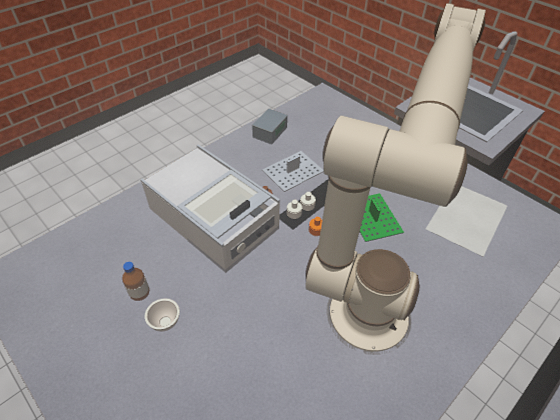

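```bash
cat > h.py <<'E'
import numpy as np,cv2
def cloud(f):
    a=np.load(f);d=a["d"];v,u=np.mgrid[:420,:560]
    c=np.stack([u,v,np.ones_like(u)],-1)@np.linalg.inv(a["K"]).T*d[...,None]
    w=(c-a["t"])@a["R"]; w[d<=0]=np.nan
    return a["p"],w
def comps(mask,w,mn=15):
    n,l,s,c=cv2.connectedComponentsWithStats(mask.astype(np.uint8))
    for i in range(1,n):
        if s[i,4]>=mn: yield c[i].round(),s[i,4],w[l==i]
def rect(xy): return cv2.minAreaRect((xy*1000).astype(np.float32))
E
python3 - <<'E'
from h import *
np.set_printoptions(precision=4,suppress=True)
C=[]
for n in("scene","side"):
    p,w=cloud(f"pics/{n}0.npz");p=p.astype(int);z=w[...,2];x=w[...,0];y=w[...,1]
    sat=p.max(-1)-p.min(-1)
    print(n,"table z",np.nanmedian(z[200:400,100:400]))
    ok=(x>.15)&(x<1.1)&(y>-.7)&(y<.6)
    for nm,m in (("knob",ok&(z>.042)&(z<.075)&(sat<40)&(p.min(-1)>120)),("plate",ok&(z>.003)&(z<.02)&(sat<30)&(p.min(-1)>140)),
      ("chest",ok&(z>.125)&(z<.165)&(sat<60)),("amber",ok&(z>.1)&(z<.2)&(sat>60)),("any",ok&(z>.018)&(z<.12))):
        for c,a,q in comps(m,w,12):
            print(nm,c,a,"med",np.nanmedian(q,0),"lo",np.nanmin(q,0),"hi",np.nanmax(q,0),end=" ")
            if a>150:print(np.round(rect(q[:,:2]),1) if 0 else rect(q[:,:2]),end="")
            print()
E
```

```text
scene table z -0.0009593249933681298
knob [385. 172.] 140 med [0.3856 0.4844 0.0536] lo [0.3512 0.4182 0.0422] hi [0.455  0.5172 0.0604] 
knob [262. 231.] 29 med [ 0.4547 -0.1245  0.0607] lo [ 0.4457 -0.1341  0.0475] hi [ 0.4654 -0.1154  0.0644] 
knob [243. 237.] 35 med [ 0.4493 -0.1886  0.0611] lo [ 0.4389 -0.2003  0.0424] hi [ 0.4596 -0.178   0.0647] 
knob [194. 254.] 39 med [ 0.4414 -0.3505  0.0599] lo [ 0.4282 -0.3616  0.0434] hi [ 0.4503 -0.342   0.0647] 
knob [244. 280.] 60 med [ 0.6182 -0.2828  0.0655] lo [ 0.6099 -0.3111  0.0621] hi [ 0.6271 -0.2535  0.0704] 
plate [266. 276.] 39 med [ 0.5938 -0.1868  0.0042] lo [ 0.5552 -0.2105  0.0031] hi [ 0.6079 -0.1778  0.0079] 
plate [258. 281.] 13 med [ 0.5935 -0.2207  0.0045] lo [ 0.5807 -0.2351  0.0031] hi [ 0.598  -0.2117  0.0078] 
plate [271. 285.] 25 med [ 0.6239 -0.1974  0.004 ] lo [ 0.6108 -0.2078  0.0031] hi [ 0.6374 -0.181   0.0067] 
plate [224. 285.] 14 med [ 0.5509 -0.3127  0.0043] lo [ 0.5416 -0.3198  0.0034] hi [ 0.5662 -0.3043  0.0072] 
plate [231. 285.] 14 med [ 0.5626 -0.2946  0.0041] lo [ 0.5571 -0.3043  0.0031] hi [ 0
[... 15709 characters left out ...]
.3892822265625, 54.57659149169922), (161.15606689453125, 55.50490951538086), 76.92259979248047)
any [315. 225.] 171 med [ 0.3354 -0.1141  0.0377] lo [ 0.316  -0.1496  0.018 ] hi [ 0.3676 -0.0953  0.0708] ((341.7243347167969, -118.21891021728516), (41.58373260498047, 53.50543975830078), 36.04758071899414)
any [135. 284.] 552 med [0.5248 0.4772 0.0841] lo [0.5109 0.4394 0.0186] hi [0.5677 0.5029 0.1198] ((536.9111938476562, 473.1229248046875), (64.08141326904297, 51.251033782958984), 72.27725219726562)
any [161. 313.] 706 med [0.4196 0.4652 0.0478] lo [0.3522 0.4208 0.0181] hi [0.4516 0.5179 0.0666] ((401.7312927246094, 469.59295654296875), (98.13671875, 96.54783630371094), 20.913848876953125)
```

```bash
cat >> h.py <<'E'
def chest(f):
    "chest pose from its side walls (each: median offset of wall points, angle by line fit)"
    p,w=cloud(f);q=w.reshape(-1,3);q=q[(q[:,2]>.03)&(q[:,2]<.115)]
    th=np.radians(4.);o=np.array([.524,.102]);out={}
    for it in range(4):
        e=np.array([np.cos(th),np.sin(th)]);n=np.array([-e[1],e[0]])
        X=(q[:,:2]-o)@e;Y=(q[:,:2]-o)@n;tol=.008 if it<2 else .004
        for k,a,b,v in(("front",X,Y,-.097),("rear",X,Y,.318),("right",Y,X,-.13),("left",Y,X,.13)):
            m=(abs(a-v)<tol)&(b>-.12)&(b<(.12 if k in("front","rear") else .31))&((k in("front","rear"))|(b>-.09))
            if m.sum()>80:
                s=np.polyfit(b[m],a[m],1)[0];out[k]=(m.sum(),np.median(a[m])-v,np.degrees(s))
    return out
E
python3 - <<'E'
from h import *
np.set_printoptions(precision=4,suppress=True)
for n in("scene","side"):
    f=f"pics/{n}0.npz";print(n,chest(f))
    p,w=cloud(f);p=p.astype(int);z=w[...,2];x=w[...,0];y=w[...,1]
    m=(p.max(-1)<70)&(x>.41)&(x<.5)&(y>.03)&(y<.18)&(z>.165)
    q=w[m];print("handle",len(q),np.median(q,0),q.min(0),q.max(0),rect(q[:,:2]))
    m=(abs(x-.62)<.05)&(abs(y+.28)<.05)&(z>.06)&(z<.076);q=w[m];print("fin",len(q),q.min(0),q.max(0),rect(q[:,:2]))
E
```

```text
scene {'rear': (np.int64(995), np.float64(0.0018813248609262367), np.float64(0.14308270443868143)), 'right': (np.int64(2130), np.float64(0.0001724974893024256), np.float64(-0.12507394357116516))}
handle 96 [0.4889 0.0919 0.1743] [0.4773 0.0589 0.1651] [0.496  0.137  0.1795] ((485.3744812011719, 98.21778869628906), (16.545652389526367, 78.0302734375), 3.9073548316955566)
fin 86 [ 0.6099 -0.3113  0.06  ] [ 0.6292 -0.2535  0.0704] ((619.355712890625, -282.24041748046875), (58.322021484375, 14.225759506225586), 84.12358093261719)
side {'front': (np.int64(615), np.float64(-0.0009622555230719004), np.float64(0.018065397424511007)), 'left': (np.int64(981), np.float64(0.000410146635259484), np.float64(-0.05077350437421369))}
handle 34 [0.4766 0.096  0.1757] [0.4706 0.0608 0.1652] [0.4877 0.1401 0.1825] ((478.4687805175781, 100.36656188964844), (13.552181243896484, 79.91358947753906), 3.5051262378692627)
fin 46 [ 0.6082 -0.3128  0.0601] [ 0.6238 -0.2475  0.074 ] ((616.2001953125, -280.2454833984375), (65.2177505493164, 13.585138320922852), 86.6128921508789)
```

Request:
step_arm(
  targets=[
    [0,[213,597,0],[0,0,1.216]],
    [0,[213,597,0],[0,0,1.216]],
    [0,[213,597,0],[0,0,1.216]],
    [0,[213,597,0],[0,0,1.216]],
    [0,[213,597,0],[0,0,1.216]],
    [0,[213,597,0],[0,0,1.216]],
    [0,[213,597,0],[0,0,1.216]],
    [0,[213,597,0],[0,0,1.216]],
  ],
  force=60,
)

```text
time: 0.9
ee_pos: [0.3611, -0.1225, 0.2312]
tcp_rot: [180.0, 0.0, 93.4]
wrist_force: [2.2, -0.8, -0.4]
opening: -0.0002
grasp_force: 0.0
```

Request:
step_arm(
  targets=[
    [0,[78,220,0],[0,0,0.01]],
    [0,[78,220,0],[0,0,0.01]],
    [0,[78,220,0],[0,0,0.01]],
    [0,[78,220,0],[0,0,0.01]],
    [0,[78,220,0],[0,0,0.01]],
    [0,[78,220,-69],[0,0,0.01]],
    [0,[78,220,-69],[0,0,0.01]],
    [0,[78,220,-69],[0,0,0.01]],
  ],
)

```text
time: 1.7
ee_pos: [0.4375, 0.0957, 0.1591]
tcp_rot: [-179.7, 0.0, 93.7]
wrist_force: [-0.9, -0.0, 0.2]
opening: 0.0004
grasp_force: 0.0
```

Request:
step_arm(
  targets=[
    [0,[30,2,0],[0,0,0]],
    [0,[60,4,0],[0,0,0]],
    [0,[90,6,0],[0,0,0]],
    [0,[120,8,0],[0,0,0]],
    [0,[150,10,0],[0,0,0]],
    [0,[175,12,0],[0,0,0]],
    [0,[190,13,0],[0,0,0]],
    [0,[197,14,0],[0,0,0]],
  ],
)

```text
time: 2.5
ee_pos: [0.6372, 0.1091, 0.163]
tcp_rot: [180.0, 0.0, 93.6]
wrist_force: [-2.5, -2.7, 0.1]
opening: -0.0002
grasp_force: 1.4
```

Request:
step_arm(
  targets=[
    [0,[-3,0,10],[0,0,0]],
    [0,[-3,0,60],[0,0,0]],
    [0.6,[-18,-391,70],[0,0,-0.159]],
    [0.6,[-18,-391,70],[0,0,-0.159]],
    [0.6,[-18,-391,70],[0,0,-0.159]],
    [0.6,[-18,-391,70],[0,0,-0.159]],
    [0.6,[-18,-391,70],[0,0,-0.159]],
    [0.6,[-18,-391,70],[0,0,-0.159]],
  ],
)

```text
time: 3.3
ee_pos: [0.6205, -0.1917, 0.2323]
tcp_rot: [179.9, 0.0, 84.6]
wrist_force: [1.0, -0.0, -0.5]
opening: 0.0512
grasp_force: 0.0
```

Request:
step_arm(
  targets=[
    [0.6,[0,-94,0],[0,0,0]],
    [0.6,[0,-94,0],[0,0,0]],
    [0.6,[0,-94,0],[0,0,0]],
  ],
)

```text
time: 3.6
ee_pos: [0.62, -0.289, 0.2308]
tcp_rot: [180.0, 0.1, 84.3]
wrist_force: [0.3, 0.7, 0.2]
opening: 0.051
grasp_force: 0.0
```

```bash
cat >> h.py <<'E'
def grab(n,tag):
    from workcell import bot
    c=bot.camera_params(n);p,d=bot.camera(n)
    cv2.imwrite(f"pics/{n}{tag}.png",p[:,:,::-1]);np.savez(f"pics/{n}{tag}.npz",p=p,d=d,**c)
    return cloud(f"pics/{n}{tag}.npz")
E
python3 - <<'E'
from h import *
from workcell import bot
o=bot.get_obs();print(o["ee_pos"],o["tcp_rot"],o["q"].round(1))
np.set_printoptions(precision=4,suppress=True)
for n in("wrist","scene"):
    p,w=grab(n,1);p=p.astype(int);x,y,z=w[...,0],w[...,1],w[...,2]
    m=(abs(x-.62)<.05)&(abs(y+.28)<.05)&(z>.06)&(z<.076);q=w[m]
    if len(q):print(n,"fin",len(q),q.min(0),q.max(0),rect(q[:,:2]))
E
```

```text
[ 0.61996391 -0.2889849   0.2308349 ] [1.79962162e+02 7.13863989e-02 8.42565064e+01] [-25.   25.   34.3  99.2  -0.1  70.8]
wrist fin 661 [ 0.6064 -0.3088  0.0613] [ 0.6227 -0.2494  0.0691] ((614.8648071289062, -279.1455993652344), (59.41122055053711, 9.96781063079834), 82.7342529296875)
scene fin 88 [ 0.6112 -0.3102  0.0601] [ 0.6271 -0.2525  0.0712] ((619.0745849609375, -281.5363464355469), (58.53498840332031, 13.67741584777832), 81.09693908691406)
```

View pics/wrist1.png

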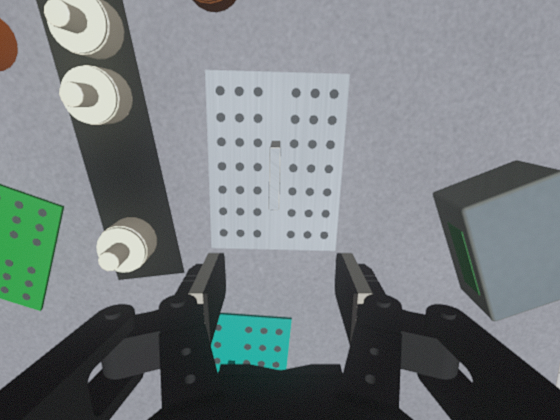

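View pics/scene1.png

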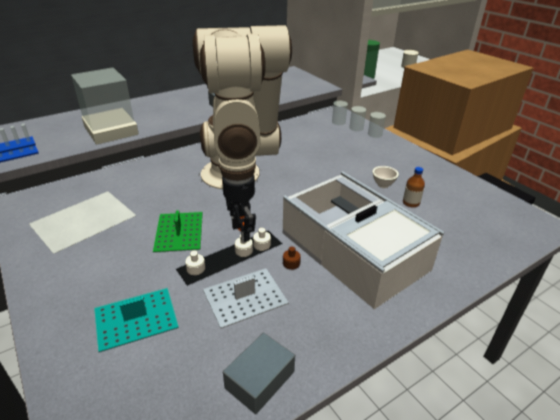

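```bash
python3 - <<'E'
from h import *
p,w=cloud("pics/scene1.npz");p=p.astype(int);x,y,z=w[...,0],w[...,1],w[...,2]
m=(p.max(-1)<70)&(x>.5)&(x<.8)&(y>.03)&(y<.18)&(z>.163)&(z<.19);q=w[m]
e=np.array([.9976,.0698]);X=(q[:,:2]-[.5243,.1023])@e
print(len(q),X.min(),X.max(),np.median(X),"open ->0.140")
E
```

```text
123 0.13341814168851582 0.14729433922227003 0.14302570571646242 open ->0.140
```

Request:
step_arm(
  targets=[
    [0.6,[-3,9,0],[0,0,-0.027]],
    [0.6,[-3,9,-45],[0,0,-0.027]],
    [0.6,[-3,9,-90],[0,0,-0.027]],
    [0.6,[-3,9,-130],[0,0,-0.027]],
    [0.6,[-3,9,-160],[0,0,-0.027]],
    [0.6,[-3,9,-185],[0,0,-0.027]],
    [0.6,[-3,9,-195],[0,0,-0.027]],
    [0.6,[-3,9,-195],[0,0,-0.027]],
  ],
)

```text
time: 4.5
ee_pos: [0.6181, -0.2736, 0.0347]
tcp_rot: [-179.9, -0.0, 83.1]
wrist_force: [-0.4, -0.3, -0.5]
opening: 0.051
grasp_force: 0.0
```

Request:
step_arm(
  targets=[
    [0,[0,0,0],[0,0,0]],
    [0,[0,0,0],[0,0,0]],
    [0,[0,0,0],[0,0,0]],
    [0,[0,0,0],[0,0,0]],
    [0,[0,0,0],[0,0,0]],
    [0,[0,0,0],[0,0,0]],
  ],
  force=100,
)

```text
time: 5.1
ee_pos: [0.6191, -0.2753, 0.037]
tcp_rot: [179.9, 0.0, 83.0]
wrist_force: [-2.5, 1.4, 6.8]
opening: 0.0086
grasp_force: 98.8
```

Request:
step_arm(
  targets=[
    [0,[0,0,20],[0,0,0]],
    [0,[0,0,60],[0,0,0]],
    [0,[0,0,110],[0,0,0.03]],
    [0,[0,0,160],[0,0,0.08]],
    [0,[0,0,200],[0,0,0.14]],
    [0,[0,0,220],[0,0,0.19]],
    [0,[0,0,220],[0,0,0.192]],
    [0,[0,0,220],[0,0,0.192]],
  ],
)

```text
time: 5.9
ee_pos: [0.6187, -0.2752, 0.2539]
tcp_rot: [-180.0, -0.0, 93.9]
wrist_force: [0.1, -0.2, -3.6]
opening: 0.0085
grasp_force: 98.0
```

```bash
python3 - <<'E'
from h import *
from workcell import bot
from scipy.spatial.transform import Rotation as Ro
o=bot.get_obs();print(o["ee_pos"],o["tcp_rot"],o["opening"],o["grasp_force"],o["wrist_force"])
p,w=grab("wrist",2);p=p.astype(int);z=w[...,2];x,y=w[...,0],w[...,1]
Rt=Ro.from_euler("xyz",o["tcp_rot"],degrees=True).as_matrix()
t=(w-o["ee_pos"])@Rt   # tool frame
m=(z>.2)&(z<.25)&(p.min(-1)>120)
n,l,s,c=cv2.connectedComponentsWithStats(m.astype(np.uint8));i=1+s[1:,4].argmax();q=t[l==i];q=q[q[:,2]>.02]
print(s[i],np.median(q,0),rect(q[:,:2]),q.min(0),q.max(0))
A=np.c_[q[:,:2],np.ones(len(q))];print("plane",np.linalg.lstsq(A,q[:,2],rcond=None)[0])
E
```

```text
[ 0.61872562 -0.27515189  0.25391084] [-1.79970973e+02 -1.74639681e-02  9.39284069e+01] 0.008487267648646083 98.03428888320923 [ 0.08660855 -0.15373686 -3.56803079]
[  126    62   308   248 54483] [ 0.04434582 -0.00078058  0.03298241] ((25.307960510253906, -0.4641876220703125), (150.96188354492188, 139.742431640625), 89.94318389892578) [-0.04463701 -0.07596696  0.02023231] [0.09521357 0.07500224 0.03572645]
plane [-1.62717834e-03  5.86018924e-05  3.30424064e-02]
```

View pics/wrist2.png

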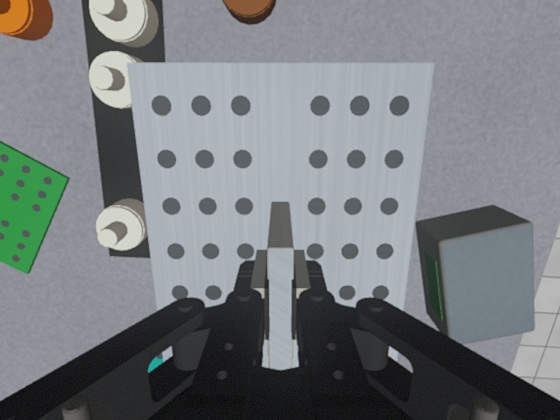

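Request:
step_arm(
  targets=[
    [0,[-12,47,15],[0,0,0]],
    [0,[-24,94,28],[0,0,0]],
    [0,[-36,141,28],[0.1,0.007,0]],
    [0,[-48,188,28],[0.2,0.014,0]],
    [0,[-60,235,28],[0.3,0.021,0]],
    [0,[-72,282,28],[0.4,0.028,0]],
    [0,[-83,329,28],[0.47,0.033,0]],
    [0,[-93,374,28],[0.47,0.033,0]],
  ],
)

```text
time: 6.75
ee_pos: [0.5244, 0.0995, 0.2794]
tcp_rot: [-179.6, -27.1, 93.7]
wrist_force: [2.4, -0.6, -3.8]
opening: 0.0083
grasp_force: 98.6
```

Request:
step_arm(
  targets=[
    [0,[0,0,0],[0,0,0]],
    [0,[0,0,0],[0,0,0]],
    [0,[0,0,0],[0,0,0]],
  ],
)

```text
time: 7.05
ee_pos: [0.5254, 0.0984, 0.2817]
tcp_rot: [-179.9, -27.0, 93.9]
wrist_force: [-0.3, -0.4, -3.6]
opening: 0.0082
grasp_force: 98.8
```

```bash
cat >> h.py <<'E'
def tochest(P):
    P=np.asarray(P);e=np.array([.99756,.06976]);d=P[...,:2]-[.5243,.1023]
    return np.stack([d@e,d@np.array([-e[1],e[0]]),P[...,2]],-1)
E
python3 - <<'E'
from h import *
from workcell import bot
o=bot.get_obs();print(tochest(o["ee_pos"]),o["tcp_rot"],o["q"].round(1),o["opening"],o["grasp_force"])
p,w=grab("scene",3)
E
```

```text
[ 0.00084605 -0.00394164  0.28174947] [-179.8777564   -26.97173646   93.92184416] [ -3.3   4.8  12.  101.   26.7  81.9] 0.008184309983628341 98.7834370136261
```

View pics/scene3.png

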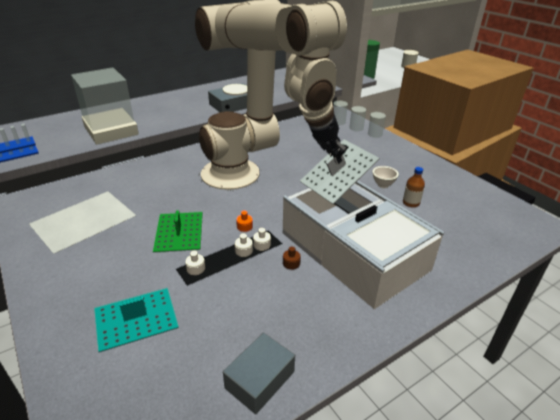

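Request:
step_arm(
  targets=[
    [0,[0,0,-25],[0,0,0]],
    [0,[0,0,-50],[0,0,0]],
    [0,[0,0,-75],[0,0,0]],
    [0,[0,0,-90],[0,0,0]],
    [0,[0,0,-90],[0,0,0]],
  ],
)

```text
time: 7.6
ee_pos: [0.5249, 0.0979, 0.1901]
tcp_rot: [-179.7, -27.0, 93.8]
wrist_force: [-0.6, 0.7, -2.9]
opening: 0.0089
grasp_force: 98.7
```

Request:
step_arm(
  targets=[
    [0,[0.5,-7,-6],[0,0,0]],
    [0,[1,-14,-12],[0,0,0]],
    [0,[1.5,-21,-18],[0,0,0]],
    [0,[2,-28,-25],[0,0,0]],
    [0,[2,-28,-35],[0,0,0]],
    [0,[2,-28,-43],[0,0,0]],
    [0,[2,-28,-43],[0,0,0]],
  ],
)

```text
time: 8.3
ee_pos: [0.527, 0.0711, 0.1484]
tcp_rot: [-179.9, -27.0, 94.0]
wrist_force: [-0.6, -1.4, -4.3]
opening: 0.0084
grasp_force: 98.7
```

Request:
step_arm(
  targets=[
    [0,[0,5,-5],[-0.06,-0.004,0]],
    [0,[-0.7,9,-10],[-0.122,-0.009,0]],
    [0,[-1,16,-18],[-0.21,-0.015,0]],
    [0,[-1.6,22.5,-26],[-0.297,-0.021,0]],
    [0,[-2,29,-36],[-0.384,-0.027,0]],
    [0,[-2.6,37,-45],[-0.471,-0.033,0]],
    [0,[-2.6,37,-45],[-0.471,-0.033,0]],
    [0,[-2.6,37,-45],[-0.471,-0.033,0]],
  ],
)

```text
time: 9.1
ee_pos: [0.5247, 0.1089, 0.1051]
tcp_rot: [-180.0, -0.0, 94.1]
wrist_force: [0.3, -0.2, -3.8]
opening: 0.0085
grasp_force: 98.7
```

```bash
python3 - <<'E'
from h import *
from workcell import bot
o=bot.get_obs();print(tochest(o["ee_pos"]),o["tcp_rot"],o["opening"],o["wrist_force"])
E
```

```text
[0.00084676 0.00655311 0.10505244] [-1.79971854e+02 -4.93101337e-02  9.41226227e+01] 0.00854865283795684 [ 0.34982265 -0.23733008 -3.78696794]
```

Lower the last few mm onto the ledges until the force shows.

Request:
step_arm(
  targets=[
    [0,[0,-1,-2],[0,0,0]],
    [0,[0,-1,-4],[0,0,0]],
    [0,[0,-1,-5.5],[0,0,0]],
    [0,[0,-1,-6.5],[0,0,0]],
    [0,[0,-1,-6.5],[0,0,0]],
  ],
)

```text
time: 9.6
ee_pos: [0.525, 0.1066, 0.0983]
tcp_rot: [-180.0, 0.0, 94.0]
wrist_force: [-0.7, 0.1, -3.7]
opening: 0.008
grasp_force: 98.7
```

Request:
step_arm(
  targets=[
    [0,[0,0,-1],[0,0,0]],
    [0,[0,0,-2],[0,0,0]],
    [0,[0,0,-2],[0,0,0]],
  ],
)

```text
time: 9.9
ee_pos: [0.5251, 0.1069, 0.0969]
tcp_rot: [180.0, 0.1, 94.0]
wrist_force: [-2.0, -0.7, 1.9]
opening: 0.0086
grasp_force: 99.4
```

Request:
step_arm(
  targets=[
    [0.6,[0,0,0],[0,0,0]],
    [0.6,[0,0,0],[0,0,0]],
    [0.6,[0,0,0],[0,0,0]],
    [0.6,[0,0,20],[0,0,0]],
    [0.6,[0,0,60],[0,0,0]],
    [0.6,[0,0,110],[0,0,0]],
    [0.6,[0,0,160],[0,0,0]],
    [0.6,[0,0,160],[0,0,0]],
  ],
  force=50,
)

```text
time: 10.7
ee_pos: [0.5267, 0.1073, 0.2639]
tcp_rot: [179.4, -0.0, 94.0]
wrist_force: [-0.5, 0.5, 0.4]
opening: 0.051
grasp_force: 0.0
```

```bash
python3 - <<'E'
from h import *
from workcell import bot
o=bot.get_obs();print(tochest(o["ee_pos"]),o["tcp_rot"],o["time"])
for n in("wrist","scene"):
    p,w=grab(n,4);p=p.astype(int);t=tochest(w)
    x,y,z=t[...,0],t[...,1],t[...,2]
    m=(abs(x)<.06)&(abs(y)<.06)&(z>.118)&(z<.134);q=t[m]
    print(n,"fin",len(q),q.min(0),q.max(0),rect(q[:,:2]) if len(q) else 0)
    m=(abs(x)<.084)&(abs(y)<.118)&(z>.05)&(z<.075);q=t[m]
    A=np.c_[q[:,:2],np.ones(len(q))];print("plate",len(q),q.min(0),q.max(0),np.linalg.lstsq(A,q[:,2],rcond=None)[0])
E
```

```text
[0.00273952 0.00484508 0.26386428] [ 1.79413845e+02 -2.33288704e-02  9.40124376e+01] 10.7
wrist fin 732 [-0.00404492 -0.029639    0.11981857] [0.0049905  0.02983011 0.12944631] ((0.5868654251098633, 0.08994674682617188), (59.47988510131836, 9.028875350952148), 89.77275085449219)
plate 27736 [-0.08397191 -0.1168003   0.0500097 ] [0.08351765 0.09578577 0.07498234] [8.28488252e-05 3.19495103e-03 6.37030164e-02]
scene fin 54 [-0.00204531 -0.03602334  0.11845594] [0.01188379 0.02549615 0.12739163] ((4.528223514556885, -5.352424621582031), (13.623629570007324, 61.59247589111328), 1.0136712789535522)
plate 550 [-0.08399352 -0.02793069  0.05072202] [0.02371307 0.11798486 0.07496066] [ 0.00055426 -0.01747662  0.06365937]
```

View pics/wrist4.png

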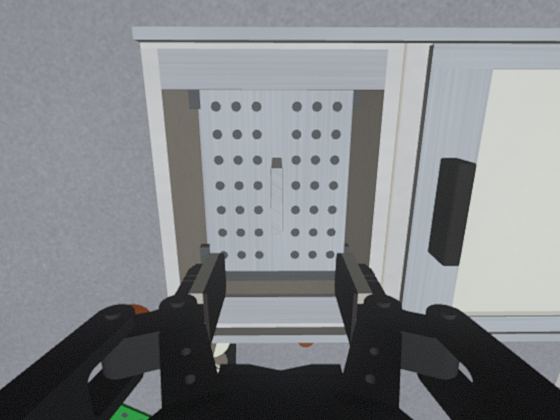

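Request:
step_arm(
  targets=[
    [0.5,[-35,-297,0],[0,0,1.57]],
    [0.5,[-35,-297,0],[0,0,1.57]],
    [0.5,[-35,-297,0],[0,0,1.57]],
    [0.5,[-35,-297,0],[0,0,1.57]],
    [0.5,[-35,-297,0],[0,0,1.57]],
    [0.5,[-35,-297,0],[0,0,1.57]],
    [0.5,[-35,-297,0],[0,0,1.57]],
    [0.5,[-35,-297,0],[0,0,1.57]],
  ],
)

```text
time: 11.6
ee_pos: [0.4888, -0.1931, 0.2541]
tcp_rot: [-180.0, -0.1, 157.5]
wrist_force: [0.4, 1.0, -0.2]
opening: 0.0429
grasp_force: 0.0
```

Request:
step_arm(
  targets=[
    [0.5,[0,0,0],[0,0,0.37]],
    [0.5,[0,0,0],[0,0,0.37]],
    [0.5,[0,0,0],[0,0,0.37]],
    [0.5,[0,0,0],[0,0,0.37]],
  ],
)

```text
time: 12.0
ee_pos: [0.4896, -0.1899, 0.2547]
tcp_rot: [180.0, -0.1, 178.6]
wrist_force: [0.5, 1.0, 0.5]
opening: 0.0429
grasp_force: 0.0
```

```bash
cat >> h.py <<'E'
def jars(n,tag):
    "white knob tops outside the chest: circle centres in the world"
    p,w=grab(n,tag);p=p.astype(int);x,y,z=w[...,0],w[...,1],w[...,2]
    m=(z>.056)&(z<.072)&(p.max(-1)-p.min(-1)<45)&(p.min(-1)>100)&(y<-.04)&(x<.58)
    for c,a,q in comps(m,w,12): print(n,c,a,"c",((q.min(0)+q.max(0))/2*1000).round(1),"size",((q.max(0)-q.min(0))*1000).round(1))
E
python3 - <<'E'
from h import *
from workcell import bot
o=bot.get_obs();print(o["ee_pos"],o["tcp_rot"],o["q"].round(),o["time"])
jars("wrist",5);jars("scene",5)
E
```

```text
[ 0.48955059 -0.18992044  0.25469884] [ 1.79951079e+02 -8.45772752e-02  1.78588879e+02] [-21.   2.  10.  98.   0. -20.] 12.0
wrist [117. 131.] 426 c [ 435.2 -349.7   60.6] size [21.3 21.6  8.5]
wrist [281. 135.] 375 c [ 443.1 -187.1   61.3] size [21.6 20.9  6.9]
wrist [345. 140.] 380 c [ 448.8 -123.4   60.6] size [20.6 20.6  8.8]
scene [111. 126.] 207 c [-639.2 -301.6   64. ] size [227.1 194.2  16. ]
scene [261. 230.] 27 c [ 453.6 -124.3   61. ] size [21.8 21.8  7.7]
scene [243. 236.] 32 c [ 448.1 -189.5   60.1] size [21.2 23.   7.7]
scene [194. 254.] 38 c [ 440.1 -351.6   60.5] size [22.1 18.3  8.6]
```

View pics/wrist5.png

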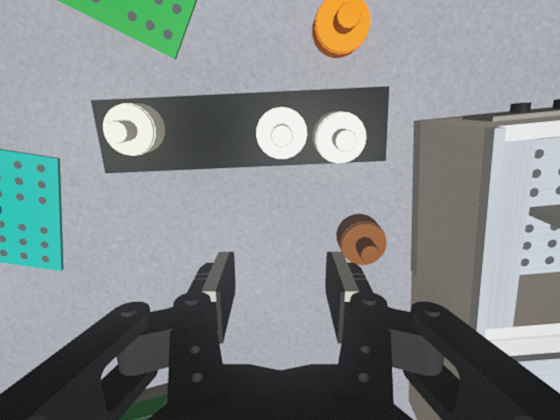

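Request:
step_arm(
  targets=[
    [0.5,[-39,66,-20],[0,0,0]],
    [0.5,[-39,66,-60],[0,0,0]],
    [0.5,[-39,66,-105],[0,0,0]],
    [0.5,[-39,66,-150],[0,0,0]],
    [0.5,[-39,66,-185],[0,0,0]],
    [0.5,[-39,66,-205],[0,0,0]],
    [0.5,[-39,66,-214],[0,0,0]],
    [0.5,[-39,66,-214],[0,0,0]],
  ],
)

```text
time: 12.9
ee_pos: [0.4503, -0.1238, 0.0415]
tcp_rot: [180.0, -0.1, 178.5]
wrist_force: [-0.8, 0.5, 0.3]
opening: 0.0429
grasp_force: 0.0
```

Request:
step_arm(
  targets=[
    [0,[0,0,0],[0,0,0]],
    [0,[0,0,0],[0,0,0]],
    [0,[0,0,0],[0,0,0]],
    [0,[0,0,0],[0,0,0]],
    [0,[0,0,0],[0,0,0]],
  ],
  force=50,
)

```text
time: 13.4
ee_pos: [0.4519, -0.1242, 0.0438]
tcp_rot: [-180.0, 0.2, 178.5]
wrist_force: [-0.1, 0.7, 6.8]
opening: 0.0202
grasp_force: 49.4
```

Request:
step_arm(
  targets=[
    [0,[0,0,20],[0,0,0]],
    [0,[0,0,60],[0,0,0]],
    [0,[0,0,110],[0,0,0]],
    [0,[0,0,155],[0,0,0]],
    [0,[0,0,190],[0,0,0]],
    [0,[15,40,200],[0,0,0.03]],
    [0,[33,85,200],[0,0,0.06]],
    [0,[51,130,200],[0,0,0.09]],
  ],
)

```text
time: 14.2
ee_pos: [0.5027, 0.0071, 0.2434]
tcp_rot: [-180.0, 0.2, -176.3]
wrist_force: [0.8, -0.3, -1.7]
opening: 0.0203
grasp_force: 49.3
```

Request:
step_arm(
  targets=[
    [0,[18,45,0],[0,0,0]],
    [0,[36,90,0],[0,0,0]],
    [0,[52,130,0],[0,0,0]],
    [0,[59,147,0],[0,0,0]],
    [0,[59,147,-30],[0,0,0]],
    [0,[59,147,-70],[0,0,0]],
    [0,[59,147,-105],[0,0,0]],
    [0,[59,147,-120],[0,0,0]],
  ],
)

```text
time: 15.0
ee_pos: [0.5595, 0.1526, 0.1189]
tcp_rot: [-179.9, -0.2, -176.3]
wrist_force: [-0.6, 0.4, -0.9]
opening: 0.0202
grasp_force: 49.4
```

```bash
cat > st.py <<'E'
from h import *
from workcell import bot
o=bot.get_obs();print(o["ee_pos"].round(4),tochest(o["ee_pos"]).round(4),o["tcp_rot"].round(1),o["opening"].round(4),o["wrist_force"].round(1),o["time"])
E
python3 st.py
```

```text
Traceback (most recent call last):
  File "st.py", line 3, in <module>
    o=bot.get_obs();print(o["ee_pos"].round(4),tochest(o["ee_pos"]).round(4),o["tcp_rot"].round(1),o["opening"].round(4),o["wrist_force"].round(1),o["time"])
                                                                                                   ^^^^^^^^^^^^^^^^^^
AttributeError: 'float' object has no attribute 'round'
```

Lower 119→107 in small rows.

Request:
step_arm(
  targets=[
    [0,[1,0,-5],[0,0,0]],
    [0,[1,0,-9],[0,0,0]],
    [0,[1,0,-11],[0,0,0]],
    [0,[1,0,-12],[0,0,0]],
    [0,[1,0,-12],[0,0,0]],
  ],
)

```text
time: 15.5
ee_pos: [0.5624, 0.153, 0.1113]
tcp_rot: [180.0, 0.1, -176.3]
wrist_force: [0.8, 0.8, -1.6]
opening: 0.0203
grasp_force: 49.4
```

Request:
step_arm(
  targets=[
    [0,[0,0,-2],[0,0,0]],
    [0,[0,0,-3],[0,0,0]],
    [0,[0,0,-3],[0,0,0]],
  ],
)

```text
time: 15.8
ee_pos: [0.5625, 0.1532, 0.1088]
tcp_rot: [180.0, 0.2, -176.3]
wrist_force: [-0.8, 1.3, 5.9]
opening: 0.0199
grasp_force: 50.0
```

Request:
step_arm(
  targets=[
    [0.4,[0,0,0],[0,0,0]],
    [0.4,[0,0,0],[0,0,0]],
    [0.4,[0,0,20],[0,0,0]],
    [0.4,[0,0,60],[0,0,0]],
    [0.4,[0,0,110],[0,0,0]],
    [0.4,[0,0,145],[0,0,0]],
    [0.4,[-15,-45,145],[0,0,0]],
    [0.4,[-25,-92,145],[0,0,0]],
  ],
)

```text
time: 16.6
ee_pos: [0.5372, 0.0609, 0.2535]
tcp_rot: [180.0, 0.2, -176.1]
wrist_force: [0.7, -0.6, 0.9]
opening: 0.034
grasp_force: 0.0
```

Request:
step_arm(
  targets=[
    [0.5,[-12,-46,0],[0,0,0]],
    [0.5,[-24,-93,0],[0,0,0]],
    [0.5,[-36,-140,0],[0,0,0]],
    [0.5,[-48,-187,0],[0,0,0]],
    [0.5,[-48,-234,0],[0,0,0]],
    [0.5,[-48,-250,0],[0,0,0]],
    [0.5,[-48,-250,0],[0,0,0]],
  ],
)

```text
time: 17.3
ee_pos: [0.4887, -0.191, 0.252]
tcp_rot: [180.0, 0.0, -176.5]
wrist_force: [-0.2, 1.1, 0.4]
opening: 0.0428
grasp_force: 0.0
```

```bash
sed -i 's/o\["opening"\].round(4)/o["opening"]/' st.py; cat >> st.py <<'E'
import sys
jars("wrist",sys.argv[1])
p,w=grab("scene",sys.argv[1]);jars("scene",sys.argv[1]+"j")
p=p.astype(int);t=tochest(w);x,y,z=t[...,0],t[...,1],t[...,2]
m=(abs(x)<.08)&(abs(y)<.1)&(z>.12)&(z<.136)&(p.min(-1)>100)
for c,a,q in comps(m,t,8): print("in chest",c,a,((q.min(0)+q.max(0))/2*1000).round(1),((q.max(0)-q.min(0))*1000).round(1))
E
python3 st.py 6
```

```text
[ 0.4887 -0.191   0.252 ] [-0.056  -0.2901  0.252 ] [ 180.     0.  -176.5] 0.042825198339913544 [-0.2  1.1  0.4] 17.3
wrist [120. 117.] 448 c [ 435.  -349.7   60.5] size [20.8 21.7  8.8]
wrist [286. 136.] 377 c [ 442.8 -186.9   60.7] size [21.4 20.3  8.8]
scene [ 84. 119.] 14 c [-688.9 -395.2   64.1] size [113.2   3.8  15.4]
scene [112. 126.] 206 c [-574.9 -302.3   64. ] size [ 97.3 192.1  15.9]
scene [243. 236.] 30 c [ 449.4 -189.2   60.2] size [22.9 22.2  7.7]
scene [194. 254.] 37 c [ 439.9 -352.    60.6] size [23.6 20.3  8.2]
in chest [353. 190.] 9 [ -0.9  94.  133.8] [27.1  8.2  4.5]
in chest [370. 200.] 9 [ 72.4  95.  133.6] [13.5  8.3  4.5]
in chest [333. 204.] 45 [  5.   -2.8 124.9] [13.6 59.1  7.1]
in chest [353. 204.] 30 [ 43.3  47.4 124.3] [21.  26.4  8.3]
```

View pics/scene6.png

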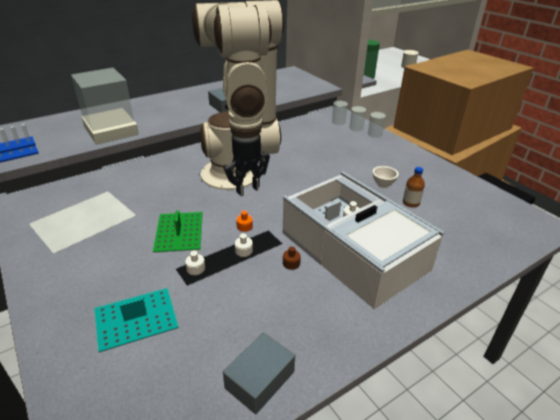

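Jar 1 stands by the fin (pixel 353,204); the other two are unmoved. Next jar B.

Request:
step_arm(
  targets=[
    [0.5,[-43,3,-20],[0,0,0]],
    [0.5,[-43,3,-60],[0,0,0]],
    [0.5,[-43,3,-105],[0,0,0]],
    [0.5,[-43,3,-150],[0,0,0]],
    [0.5,[-43,3,-185],[0,0,0]],
    [0.5,[-43,3,-205],[0,0,0]],
    [0.5,[-43,3,-212],[0,0,0]],
    [0.5,[-43,3,-212],[0,0,0]],
  ],
)

```text
time: 18.25
ee_pos: [0.4459, -0.1849, 0.0402]
tcp_rot: [180.0, 0.0, -176.2]
wrist_force: [0.2, -0.1, 0.8]
opening: 0.0426
grasp_force: 0.0
```

Request:
step_arm(
  targets=[
    [0,[0,0,0],[0,0,0]],
    [0,[0,0,0],[0,0,0]],
    [0,[0,0,0],[0,0,0]],
    [0,[0,0,0],[0,0,0]],
    [0,[0,0,0],[0,0,0]],
  ],
)

```text
time: 18.75
ee_pos: [0.447, -0.1863, 0.042]
tcp_rot: [-180.0, 0.2, -176.3]
wrist_force: [1.2, 1.1, 6.1]
opening: 0.0204
grasp_force: 49.4
```

Request:
step_arm(
  targets=[
    [0,[0,0,20],[0,0,0]],
    [0,[0,0,60],[0,0,0]],
    [0,[0,0,110],[0,0,0]],
    [0,[0,0,155],[0,0,0]],
    [0,[0,0,190],[0,0,0]],
    [0,[4,40,200],[0,0,0]],
    [0,[9,87,200],[0,0,0]],
    [0,[14,135,200],[0,0,0]],
  ],
)

```text
time: 19.55
ee_pos: [0.4601, -0.0501, 0.2413]
tcp_rot: [-180.0, 0.1, -176.4]
wrist_force: [1.2, 0.6, -0.9]
opening: 0.0207
grasp_force: 49.4
```

Request:
step_arm(
  targets=[
    [0,[5,48,0],[0,0,0]],
    [0,[10,96,0],[0,0,0]],
    [0,[15,144,0],[0,0,0]],
    [0,[20,185,0],[0,0,0]],
    [0,[21,200,-20],[0,0,0]],
    [0,[21,200,-65],[0,0,0]],
    [0,[21,200,-105],[0,0,0]],
    [0,[21,200,-120],[0,0,0]],
  ],
)

```text
time: 20.35
ee_pos: [0.4793, 0.1486, 0.1168]
tcp_rot: [-179.9, -0.2, -176.3]
wrist_force: [0.3, -0.3, -0.5]
opening: 0.0202
grasp_force: 49.6
```

Request:
step_arm(
  targets=[
    [0,[0,0,-5],[0,0,0]],
    [0,[0,0,-9],[0,0,0]],
    [0,[0,0,-12],[0,0,0]],
    [0,[0,0,-14],[0,0,0]],
    [0,[0,0,-14],[0,0,0]],
  ],
)

```text
time: 20.85
ee_pos: [0.4814, 0.149, 0.1072]
tcp_rot: [180.0, 0.1, -176.3]
wrist_force: [-0.0, -0.5, -1.0]
opening: 0.0204
grasp_force: 49.6
```

Request:
step_arm(
  targets=[
    [0,[0,0,-1],[0,0,0]],
    [0,[0,0,-2],[0,0,0]],
    [0,[0,0,-2],[0,0,0]],
  ],
)

```text
time: 21.15
ee_pos: [0.4817, 0.1488, 0.107]
tcp_rot: [180.0, 0.2, -176.3]
wrist_force: [-3.1, -3.6, 13.2]
opening: 0.02
grasp_force: 51.1
```

Request:
step_arm(
  targets=[
    [0.4,[0,0,0],[0,0,0]],
    [0.4,[0,0,0],[0,0,0]],
    [0.4,[0,0,20],[0,0,0]],
    [0.4,[0,0,60],[0,0,0]],
    [0.4,[0,0,110],[0,0,0]],
    [0.4,[0,0,145],[0,0,0]],
    [0.4,[0,-45,145],[0,0,0]],
    [0.4,[0,-92,145],[0,0,0]],
  ],
)

```text
time: 21.95
ee_pos: [0.4815, 0.0569, 0.2506]
tcp_rot: [180.0, 0.2, -176.1]
wrist_force: [1.0, -0.9, -0.3]
opening: 0.0343
grasp_force: 0.0
```

Request:
step_arm(
  targets=[
    [0.5,[0,-48,0],[0,0,0]],
    [0.5,[0,-96,0],[0,0,0]],
    [0.5,[0,-144,0],[0,0,0]],
    [0.5,[0,-192,0],[0,0,0]],
    [0.5,[0,-240,0],[0,0,0]],
    [0.5,[0,-288,0],[0,0,0]],
    [0.5,[0,-336,0],[0,0,0]],
    [0.5,[0,-384,0],[0,0,0]],
  ],
)

```text
time: 22.75
ee_pos: [0.4806, -0.3291, 0.2494]
tcp_rot: [-180.0, 0.1, -176.3]
wrist_force: [-0.7, 0.4, 0.6]
opening: 0.0425
grasp_force: 0.0
```

```bash
python3 st.py 7
```

```text
[ 0.4806 -0.3291  0.2494] [-0.0737 -0.4273  0.2494] [-1.800e+02  1.000e-01 -1.763e+02] 0.042452251003283925 [-0.7  0.4  0.6] 22.75
wrist [260. 134.] 390 c [ 435.  -350.2   60.9] size [20.7 20.7  8. ]
scene [109. 126.] 217 c [-640.5 -302.1   64. ] size [222.4 194.6  15.9]
scene [194. 254.] 38 c [ 439.9 -352.2   61.2] size [23. 20. 10.]
in chest [326. 193.] 25 [-52.9  16.5 124.6] [19.6 18.7  7.1]
in chest [371. 200.] 10 [ 72.8  95.9 133. ] [13.9  7.1  5.8]
in chest [333. 204.] 46 [  5.1  -5.5 124.8] [14.6 61.6  8.3]
in chest [353. 204.] 31 [ 42.9  45.4 124.8] [25.5 21.4  8.7]
in chest [317. 215.] 9 [ 30.3 -93.5 134.1] [22.2  8.2  3.7]
```

```bash
python3 -c "
import cv2
p=cv2.imread('pics/scene7.png')[160:270,270:420];cv2.imwrite('pics/crop7.png',cv2.resize(p,None,fx=5,fy=5,interpolation=2))"
```

```text
(no output)
```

View pics/crop7.png

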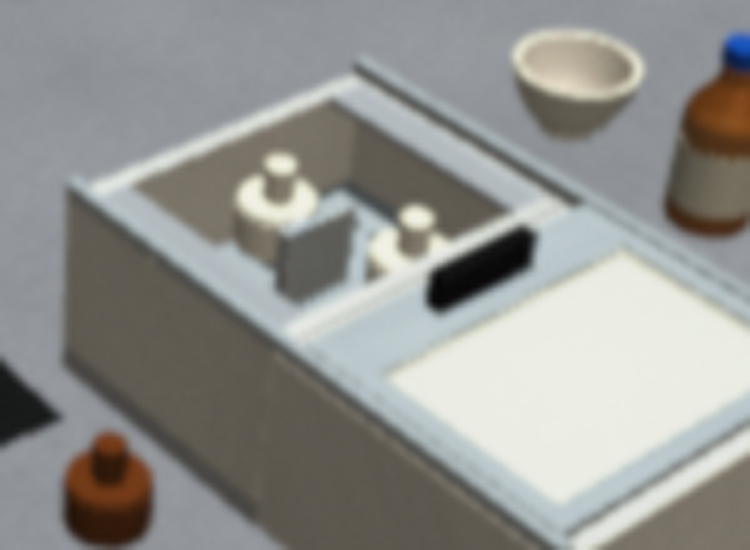

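Jar B was nudged but stands upright on the plate at chest (-54,18). Pick the third jar.

Request:
step_arm(
  targets=[
    [0.5,[-43,-21,-20],[0,0,0]],
    [0.5,[-43,-21,-60],[0,0,0]],
    [0.5,[-43,-21,-105],[0,0,0]],
    [0.5,[-43,-21,-150],[0,0,0]],
    [0.5,[-43,-21,-185],[0,0,0]],
    [0.5,[-43,-21,-203],[0,0,0]],
    [0.5,[-43,-21,-210],[0,0,0]],
    [0.5,[-43,-21,-210],[0,0,0]],
  ],
)

```text
time: 23.7
ee_pos: [0.438, -0.3472, 0.0391]
tcp_rot: [180.0, 0.0, -176.3]
wrist_force: [0.7, -0.3, 0.9]
opening: 0.0422
grasp_force: 0.0
```

Request:
step_arm(
  targets=[
    [0,[0,0,0],[0,0,0]],
    [0,[0,0,0],[0,0,0]],
    [0,[0,0,0],[0,0,0]],
    [0,[0,0,0],[0,0,0]],
    [0,[0,0,0],[0,0,0]],
  ],
)

```text
time: 24.2
ee_pos: [0.4388, -0.3486, 0.041]
tcp_rot: [-179.9, 0.2, -176.3]
wrist_force: [0.6, -0.7, 6.1]
opening: 0.0204
grasp_force: 49.4
```

Request:
step_arm(
  targets=[
    [0,[0,0,20],[0,0,0]],
    [0,[0,0,60],[0,0,0]],
    [0,[0,0,110],[0,0,0]],
    [0,[0,0,155],[0,0,0]],
    [0,[0,0,190],[0,0,0]],
    [0,[13,40,200],[0,0,0]],
    [0,[28,86,200],[0,0,0]],
    [0,[43,132,200],[0,0,0]],
  ],
)

```text
time: 25.0
ee_pos: [0.4813, -0.215, 0.2401]
tcp_rot: [-180.0, 0.1, -176.4]
wrist_force: [0.6, 0.0, -1.0]
opening: 0.0205
grasp_force: 49.2
```

Request:
step_arm(
  targets=[
    [0,[15,46,0],[0,0,0]],
    [0,[30,92,0],[0,0,0]],
    [0,[45,138,0],[0,0,0]],
    [0,[60,184,0],[0,0,0]],
    [0,[75,230,0],[0,0,0]],
    [0,[87,273,0],[0,0,0]],
    [0,[87,273,0],[0,0,0]],
    [0,[87,273,0],[0,0,0]],
  ],
)

```text
time: 25.8
ee_pos: [0.5679, 0.0578, 0.2391]
tcp_rot: [-180.0, 0.0, -176.2]
wrist_force: [-0.9, -0.2, -0.4]
opening: 0.02
grasp_force: 49.4
```

```bash
python3 st.py 8 | grep -v scene
```

```text
[0.5679 0.0578 0.2391] [ 0.0404 -0.0474  0.2391] [-180.     0.  -176.2] 0.01998597349651331 [-0.9 -0.2 -0.4] 25.8
in chest [333. 204.] 44 [  6.2  -4.4 124.2] [12.6 60.8  7.7]
in chest [353. 204.] 30 [ 45.4  46.6 125.1] [21.6 21.7  9.2]
in chest [316. 213.] 9 [ 16.  -93.2 135. ] [24.9 10.   2. ]
```

Request:
step_arm(
  targets=[
    [0,[0,0,-40],[0,0,0]],
    [0,[0,0,-80],[0,0,0]],
    [0,[0,0,-110],[0,0,0]],
    [0,[0,0,-122],[0,0,0]],
    [0,[0,0,-127],[0,0,0]],
    [0,[0,0,-130],[0,0,0]],
    [0,[0,0,-132],[0,0,0]],
    [0,[0,0,-132],[0,0,0]],
  ],
)

```text
time: 26.75
ee_pos: [0.5685, 0.0569, 0.1085]
tcp_rot: [-180.0, 0.1, -176.3]
wrist_force: [-0.2, 0.2, -1.6]
opening: 0.0203
grasp_force: 49.4
```

Request:
step_arm(
  targets=[
    [0,[0,0,-1],[0,0,0]],
    [0,[0,0,-2],[0,0,0]],
    [0,[0,0,-2],[0,0,0]],
  ],
)

```text
time: 27.05
ee_pos: [0.5683, 0.057, 0.106]
tcp_rot: [-180.0, 0.1, -176.3]
wrist_force: [-0.1, -1.1, 3.0]
opening: 0.0202
grasp_force: 49.6
```

Contact; release, rise, and back off sideways to look into the well.

Request:
step_arm(
  targets=[
    [0.4,[0,0,0],[0,0,0]],
    [0.4,[0,0,0],[0,0,0]],
    [0.4,[0,0,20],[0,0,0]],
    [0.4,[0,0,60],[0,0,0]],
    [0.4,[0,0,110],[0,0,0]],
    [0.4,[0,0,155],[0,0,0]],
    [0.4,[30,30,165],[0,0,0]],
    [0.4,[60,45,165],[0,0,0]],
  ],
)

```text
time: 27.85
ee_pos: [0.6292, 0.1033, 0.2744]
tcp_rot: [179.9, 0.4, -176.3]
wrist_force: [1.0, -0.3, 1.6]
opening: 0.0343
grasp_force: 0.0
```

```bash
python3 - <<'E'
from h import *
from workcell import bot
o=bot.get_obs();print(o["ee_pos"],tochest(o["ee_pos"]),o["tcp_rot"])
for n in("wrist","side"):
    p,w=grab(n,9);p=p.astype(int);t=tochest(w);x,y,z=t[...,0],t[...,1],t[...,2]
    for lo,hi,nm in((.118,.1335,"knob"),(.09,.108,"lid")):
        m=(abs(x)<.084)&(abs(y)<.1)&(z>lo)&(z<hi)&(p.min(-1)>90)
        for c,a,q in comps(m,t,20): print(n,nm,c,a,((q.min(0)+q.max(0))/2*1000).round(1),((q.max(0)-q.min(0))*1000).round(1))
E
```

```text
[0.6291752  0.10326846 0.27435645] [ 0.10468687 -0.00635     0.27435645] [ 179.94655533    0.4042875  -176.29818504]
wrist knob [285.  66.] 1062 [  0.5  -1.2 123.9] [10.1 59.3 11.7]
wrist knob [228. 112.] 551 [ 36.9 -48.9 124.1] [20.3 21.5 12. ]
wrist knob [344. 115.] 533 [ 39.3  49.4 124.2] [21.3 21.5 12. ]
wrist lid [308.  14.] 1517 [-42.2  20.2  98.4] [24.5 54.6 16.8]
wrist lid [234. 111.] 2292 [ 36.5 -49.2  99.8] [54.8 55.  15.9]
wrist lid [337. 113.] 2268 [38.8 48.7 99.8] [55.2 53.1 15.7]
wrist lid [190. 162.] 30 [ 82.8 -90.4 100.5] [ 0.4 14.5 13.2]
wrist lid [212. 162.] 45 [ 82.8 -69.3  98.9] [ 0.5 23.5 17.4]
wrist lid [249. 162.] 20 [ 82.8 -34.7  99.1] [ 0.6  9.7 17.5]
side knob [234. 198.] 35 [ 36.7 -49.  125.8] [22.5 24.3 14.6]
side knob [231. 211.] 67 [  0.9  -1.4 125.5] [13.8 58.3 14.8]
side knob [212. 213.] 37 [ 41.   50.3 126. ] [24.2 20.7 14.8]
side knob [239. 223.] 36 [-56.8  19.9 125.5] [20.8 21.8 13.8]
side lid [235. 203.] 109 [ 36.  -49.7  99.3] [55.  56.3 17.1]
side lid [232. 217.] 55 [-0.7 -0.5 99.2] [11.9 60.4 17.5]
side lid [214. 219.] 129 [39.5 46.  99.4] [54.4 49.  16.5]
side lid [234. 228.] 50 [-45.   31.8 100.3] [32.5 30.8 14. ]
```

View pics/wrist9.png

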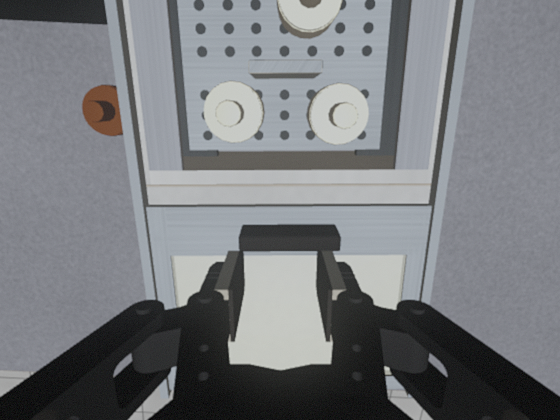

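Request:
step_arm(
  targets=[
    [0,[40,6,0],[0,0,0]],
    [0,[70,11,0],[0,0,0]],
    [0,[70,11,0],[0,0,0]],
    [0,[70,11,-40],[0,0,0]],
    [0,[70,11,-80],[0,0,0]],
    [0,[70,11,-103],[0,0,0]],
    [0,[70,11,-110],[0,0,0]],
    [0,[70,11,-110],[0,0,0]],
  ],
)

```text
time: 28.75
ee_pos: [0.6971, 0.1126, 0.1605]
tcp_rot: [-180.0, -0.0, -176.3]
wrist_force: [0.8, 0.6, 0.3]
opening: -0.0001
grasp_force: 0.0
```

```bash
python3 - <<'E'
from h import *
from workcell import bot
o=bot.get_obs();print(o["ee_pos"],tochest(o["ee_pos"]),o["tcp_rot"],o["opening"],o["wrist_force"])
E
```

```text
[0.69712936 0.11264361 0.16050507] [ 0.17312922 -0.00173821  0.16050507] [-1.79988525e+02 -4.21415484e-04 -1.76309703e+02] -0.00012392457371369157 [0.8494926  0.61201373 0.31472086]
```

Request:
step_arm(
  targets=[
    [0,[-20,-1.4,0],[0,0,0]],
    [0,[-40,-2.8,0],[0,0,0]],
    [0,[-60,-4.2,0],[0,0,0]],
    [0,[-80,-5.6,0],[0,0,0]],
    [0,[-100,-7,0],[0,0,0]],
    [0,[-120,-8.4,0],[0,0,0]],
    [0,[-140,-9.8,0],[0,0,0]],
    [0,[-160,-11,0],[0,0,0]],
  ],
)

```text
time: 29.55
ee_pos: [0.5385, 0.1019, 0.1633]
tcp_rot: [180.0, 0.3, -176.3]
wrist_force: [2.3, -0.5, 2.0]
opening: -0.0
grasp_force: 1.6
```

Request:
step_arm(
  targets=[
    [0,[-18,-1.3,0],[0,0,0]],
    [0,[-34,-2.4,0],[0,0,0]],
    [0,[-46,-3.2,0],[0,0,0]],
    [0,[-56,-4,0],[0,0,0]],
    [0,[-62,-4.4,0],[0,0,0]],
    [0,[-64,-4.5,0],[0,0,0]],
    [0,[-64,-4.5,0],[0,0,0]],
  ],
)

```text
time: 30.25
ee_pos: [0.4738, 0.0975, 0.1605]
tcp_rot: [-180.0, 0.0, -176.3]
wrist_force: [0.4, -0.7, -0.2]
opening: -0.0002
grasp_force: 0.0
```

```bash
cat > cov.py <<'E'
from h import *
from workcell import bot
import sys
o=bot.get_obs();print(tochest(o["ee_pos"]),o["wrist_force"],o["time"])
for n in("scene","side"):
    p,w=grab(n,sys.argv[1]);p=p.astype(int);t=tochest(w);x,y,z=t[...,0],t[...,1],t[...,2]
    m=(p.max(-1)<70)&(abs(x)<.12)&(abs(y)<.05)&(z>.163)&(z<.187);q=t[m]
    print(n,"handle",len(q),q.min(0) if len(q) else 0,q.max(0) if len(q) else 0)
E
python3 cov.py 10
```

```text
[-0.05069989 -0.00129685  0.16045656] [ 0.40445507 -0.68140835 -0.23638799] 30.25
scene handle 97 [-0.07163323 -0.04270909  0.1631875 ] [-0.03198065  0.03582238  0.18694923]
side handle 74 [-0.07800441 -0.03875983  0.16314255] [-0.05045374  0.04161036  0.18620899]
```

Handle about 3–7 mm from shut; ease on to the stop, watching force.

Request:
step_arm(
  targets=[
    [0,[-2,0,0],[0,0,0]],
    [0,[-4,0,0],[0,0,0]],
    [0,[-6,-0.4,0],[0,0,0]],
    [0,[-6,-0.4,0],[0,0,0]],
  ],
)

```text
time: 30.75
ee_pos: [0.4676, 0.0971, 0.1603]
tcp_rot: [180.0, 0.0, -176.3]
wrist_force: [0.7, -0.2, 0.5]
opening: -0.0003
grasp_force: 0.0
```

Request:
step_arm(
  targets=[
    [0,[-1,0,0],[0,0,0]],
    [0,[-2,0,0],[0,0,0]],
    [0,[-2,0,0],[0,0,0]],
  ],
)

```text
time: 31.05
ee_pos: [0.466, 0.097, 0.1605]
tcp_rot: [-180.0, 0.1, -176.3]
wrist_force: [2.9, -0.4, -2.5]
opening: 0.0001
grasp_force: 1.1
```

Request:
step_arm(
  targets=[
    [0,[-1,0,0],[0,0,0]],
    [0,[-2,0,0],[0,0,0]],
    [0,[-3,0,0],[0,0,0]],
    [0,[-3,0,0],[0,0,0]],
  ],
)

```text
time: 31.45
ee_pos: [0.466, 0.097, 0.1606]
tcp_rot: [-180.0, 0.4, -176.3]
wrist_force: [18.7, -0.6, -9.3]
opening: 0.0001
grasp_force: 9.6
```

Stopped against the end (18.7 N, no motion): shut. Back off, rise, retreat and verify.

Request:
step_arm(
  targets=[
    [0,[5,0,0],[0,0,0]],
    [0,[12,1,0],[0,0,0]],
    [0,[12,1,40],[0,0,0]],
    [0,[12,1,90],[0,0,0]],
    [0,[-10,-45,120],[0,0,0]],
    [0,[-30,-95,120],[0,0,0]],
    [0,[-50,-145,120],[0,0,0]],
    [0,[-70,-195,120],[0,0,0]],
  ],
)

```text
time: 32.25
ee_pos: [0.3994, -0.0809, 0.2809]
tcp_rot: [180.0, 0.1, -176.2]
wrist_force: [0.3, -0.1, 0.3]
opening: 0.0003
grasp_force: 0.0
```

Request:
step_arm(
  targets=[
    [0,[-20,-45,0],[0,0,0]],
    [0,[-40,-90,0],[0,0,0]],
    [0,[-60,-135,0],[0,0,0]],
    [0,[-60,-135,0],[0,0,0]],
    [0,[-60,-135,0],[0,0,0]],
  ],
)

```text
time: 32.75
ee_pos: [0.3397, -0.2157, 0.2804]
tcp_rot: [180.0, 0.0, -176.5]
wrist_force: [0.7, -0.4, 0.1]
opening: -0.0001
grasp_force: 0.0
```

```bash
python3 cov.py 11; python3 -c "
import cv2,numpy as np
a=cv2.imread('pics/scene11.png')[160:270,270:420];b=cv2.imread('pics/side11.png')[140:270,130:290]
a=cv2.resize(a,(390,286));b=cv2.resize(b,(390,317))[:286];cv2.imwrite('pics/crop11.png',np.hstack([a,b]))"
```

```text
[-0.2063703  -0.30433799  0.28040419] [ 0.66006215 -0.44718503  0.14690716] 32.75
scene handle 107 [-0.07915773 -0.04223786  0.16322474] [-0.06283687  0.03783659  0.18044859]
side handle 60 [-0.0855094  -0.03737329  0.16338253] [-0.07109715  0.04239635  0.18278422]
```

View pics/crop11.png

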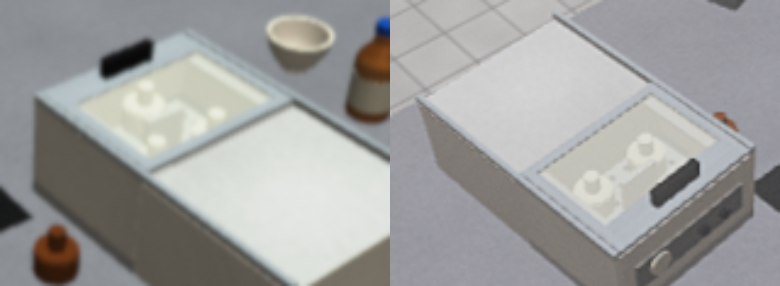

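```bash
python3 -c "
from workcell import bot
print(bot.job_done())"
```

```text
the job is handed in; nothing more can be done
None
```

The job is handed in at about 33 s of the 210 s: the shelf lies flat on the ledges fin up, all three jars found stand upright on it, and the cover is shut against its stop; one jar shifted about 3 cm after I placed it but stayed upright on the plate, and the judge's verdict was not shown to me.

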